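# Prove the stop button and reset

## Robot

A 6-joint arm with a two-finger parallel gripper is mounted at the origin on a cart in front of the work surface, level with it; the furniture and walls round the work are solid. World frame = base frame: x ahead of the robot, y to its left, z up, the work surface at z = 0. Lengths are in m, angles in rad, forces in N, time in s.
With the tool pointing down it reaches from about 0.3 to 0.75 m from the base axis. Payload 8.5 kg.
Tool frame: the origin (TCP) lies midway between the tips of the shut fingers; the grasp point (between the pads) lies 19 mm behind it (tcp_to_grasp is the distance from the TCP to the grasp point, in m); z points along the fingers, y is the direction in which the jaws open and shut (so a half turn about z gives the same grasp; the last joint's range is limited). The gripper opens to 85 mm and grips with 20 to 120 N. Pads are 22 mm wide; open, the fingers measure 114 mm over their backs; the gripper's body (76 mm by 85 mm) begins 54 mm behind the grasp point. The pads swing forward as they close: fully open they stand 13 mm farther back than shut.
Start: joints at [0.936, 0.381, 1.297, -0, 1.464, -0.215], TCP at [0.224, 0.502, 0.231] pointing down, gripper open.
Joint ranges: [-3.11, 3.11], [-0.89, 2.33], [0.22, 2.48], [-1.42, 4.56], [0.17, 2.85], [-2.88, 2.88]. Speed limits (rad/s): [2.39, 2.39, 3.14, 3.14, 3.14, 3.14].

## Interface

Orientations are given as a unit quaternion [x, y, z, w].
In Python, from cell import * gives the robot as it stands.
- The arm moves only by the tool step_arm, never from a script. Its argument "steps" is a list of rows, each a list of 3 entries, a list of its own where there are three numbers: the shift along the tool's x, y, z in cm, then the turn, a rotation vector about the tool's x, y, z in rad, then the opening, from 0 (shut) to 1 (fully open). In form: [[[tx, ty, tz], [ax, ay, az], gripper], ...]. A call has 1 to 20 rows; each row shifts and turns the pose as measured when the row begins, along the tool's axes as they then stand; what a row does not reach is not made up. A row lasts 1/12 s, in which the tool goes at most 41.7 mm and 7.16 degrees, less where a joint would pass 70% of its speed; a pose out of reach is approached as far as the arm can. A call with a gripper value outside its range is refused whole. The fingers move at their own pace and stop on an object; the grip force is fixed at half the most. Time passes only in rows, so rows that do not move let the fingers close. It gives the time, the measured TCP pose, the force and the opening at its end, in the units of the state.
- read_state(): the state, without advancing time (a new reading comes with each control period).
- capture(name): name is "side" or "top"; returns (picture, depth): 480x640x3 uint8, red, green, blue; 480x640 float32, m along the optical axis (not along the pixel's ray), 0 where there is no reading.
- camera_info(name): a dict with "vertical_fov" (degrees; the focal length in pixels is half the picture's height over the tangent of half this angle, whatever the lens; pixels are square), "cx", "cy" (the principal point, pixels), "rvec" (rotation vector, rad) and "tvec" (3), from world to camera coordinates, as OpenCV has them. Camera axes: x right, y down, z forward; pixel columns grow to the right and rows downward; lengths in m; the calibration is good to about 2 mm. A picture is of the moment at which its call begins. camera_info takes no time and is no camera call.
- sign_off(): hands the job in, once; it reports no verdict.
The state is a dict: "time_s": time; "joints": joint angles; "qvel": joint speeds; "tau": joint torques, N m; "eef_pos": TCP position; "eef_rot": TCP orientation; "wrist_force": force on the tool from outside, world axes, zero at the start; "torque": the same for the moment, N m; "width": opening from 0.0 (shut) to 1.0 (fully open).
Only numpy, scipy, OpenCV 4.12 (cv2) and the standard library are available. Lean on these libraries where they do the work, as an engineer would, in place of code of your own. Each camera call takes 0.05 s, during which the arm holds its last target. There are 200 camera calls.

## Task

Check the bench's mushroom stop button and make the drives ready again: push it right down until it stays locked, twist it clockwise (seen from above) by its ridge until it lets go and pops back up, and only then press the flat reset button on the smaller box fully in and let it come back out. Push with the fingertips or the outside of the fingers, firmly but not hard; do not pinch, grip or lift anything, and leave the loose parts lying around where they are.

Things in the scene. Friction and masses are not known exactly. Their poses are not given: they have to be found in the camera images.
- stop_box: Stop station: a grey box 88x88 mm, 50 mm high, fixed to the counter, with a black mushroom button on top. Origin: centre of its underside, on the counter; z up. Everything on it turns with its yaw. At rest the mushroom's ridge lies along the box's y axis.
- stop_top (a point): Centre of the top of the mushroom's ridge, on the button's vertical axis; 102 mm above the counter when the button is out. The mushroom is a black round head 65 mm across, whose nearly flat top lies 18 mm below this point, with a straight plain grey ridge across its middle (58 mm long, 12 mm thick, standing 18 mm above the head's top), by which it is twisted. It turns with the head: its x axis points across the ridge, its y axis along it.
- stop_ridge_end (a point): Point on top of the same ridge, 25 mm from the axis towards its +y end; it turns and sinks with the head.
- stop_ridge: The flanks of that ridge, from the head's top up to 4 mm below the ridge's top; a fingertip pushing sideways against one end turns the head with 1 to 3 N. Origin on the button's axis at counter height when the button is out.
- stop_press (a joint): How far the mushroom is pushed in (m): 0 out, 0.010 fully down, against a spring that needs about 2 N at first and 6 N just before the bottom; it must go nearly the whole 10 mm to lock. Let go after a full push it rises to about 0.008 and stays locked there; let go before it has locked it springs back out.
- stop_turn (a joint): Twist of the mushroom (rad): 0 at rest, grows clockwise seen from above, up to a stop at 0.95; a spring of about 0.01 N m at rest to 0.04 N m at the stop brings it back to 0. Twisted past about 0.5 while locked in, the latch lets go and the head rises 8 mm; once the ridge is let go it turns back to 0.
- reset_box: Reset station: a smaller grey box 64x64 mm, 51 mm high, fixed to the counter, with one flat black push button on top. Origin: centre of its underside, on the counter; z up.
- reset_top (a point): Centre of the flat top of the reset button, a disc 34 mm across; 65 mm above the counter when it is out. It sinks with the button.
- reset (a joint): How far the reset button is pushed in (m): 0 out, 0.006 fully down; the spring needs about 2 N at first and 5 N at the bottom, and it comes back out by itself when let go.
- relay_1: loose plug-in relay, cream block 22x28x34 mm. Origin: centre of its underside. To be left where it is.
- heatsink_1: loose finned aluminium heatsink 45x60x24 mm. Origin: centre of its underside. To be left where it is.
- flux_tin: loose round metal tin, 51 mm across, 24 mm high. Origin: centre of its underside. To be left where it is.
- capacitor_4: loose dark can capacitor standing up, 35 mm across, 50 mm high. Origin: centre of its underside. To be left where it is.
- fan_1: loose black square cooling fan 40x40x22 mm. Origin: centre of its underside. To be left where it is.
- bearing_1: loose ball bearing lying flat, 35 mm across, 11 mm high. Origin: centre of its underside. To be left where it is.

How it is judged:
By the outcome, as a careful person would: the job done as asked, in the order asked, and still so for the second after the job is handed in, with the robot touching nothing.
It also fails if it takes over 42 s, if anything falls off the work surface, if the arm or the gripper's body presses on something with over 40 N, if the wrist force passes 120 N, or if a joint passes its speed limit or range.

## Working session

There is one attempt and no reset: what is moved stays moved. The work goes in short steps, Python scripts to look and compute and a tool call to move; the robot and the scene stay as the last step left them, time stands still between calls to the robot, and variables do not carry over. Pictures are saved under pics/ and viewed, about 8 in all and at most 12, crops included, and the job is handed in when it is done.

Besides the shell and the picture viewer there is one more tool, called as name([rows], argument=value, ...), one row to a line, values as JSON. step_arm: Moves the arm, as the interface text tells. Its arguments: {"type":"object","properties":{"steps":{"type":"array"}},"required":["steps"]}

```bash
mkdir -p pics
cat > h.py <<'E'
from cell import *
import numpy as np, cv2
from scipy.spatial.transform import Rotation as R
def cloud(name):
    im,d=capture(name); c=camera_info(name)
    f=240/np.tan(np.radians(c["vertical_fov"])/2)
    v,u=np.mgrid[:480,:640]
    p=np.stack([(u-c["cx"])/f*d,(v-c["cy"])/f*d,d],-1)
    Rm=cv2.Rodrigues(np.array(c["rvec"],float))[0]
    w=(p-np.array(c["tvec"]).ravel())@Rm
    w[d==0]=np.nan
    return im,w
E
python3 - <<'E'
from h import *
for n in("top","side"):
    im,w=cloud(n); cv2.imwrite(f"pics/{n}0.png",im[...,::-1]); np.save(n+"0.npy",w); print(camera_info(n))
print(read_state())
E
```

```text
{'vertical_fov': 54.16442030242163, 'cx': 314.2434281287721, 'cy': 239.99039957828626, 'rvec': array([ 2.1324556 , -2.10500419,  0.21564247]), 'tvec': array([-0.02081846,  0.50965428,  1.02122751])}
{'vertical_fov': 52.90486043445564, 'cx': 309.0799391895991, 'cy': 241.18559780365882, 'rvec': array([ 0.18249061, -2.80872788,  1.30877511]), 'tvec': array([0.50145836, 0.11843338, 1.38526493])}
{'time_s': 0.1, 'joints': array([ 9.35689957e-01,  3.81129235e-01,  1.29815224e+00, -2.55647978e-05,
        1.46359074e+00, -2.15290649e-01]), 'qvel': array([-0.00127153, -0.00144432, -0.00294952,  0.00019669, -0.00016751,
        0.00075445]), 'tau': array([ 3.79616002e-03, -4.49215436e+01, -2.31655669e+01, -9.44414160e-05,
        3.69409812e-03,  3.69351142e-06]), 'eef_pos': array([0.22402321, 0.50202691, 0.23078423]), 'eef_rot': array([ 2.08368396e-01,  9.78050204e-01, -5.88056231e-04, -2.52334684e-04]), 'wrist_force': array([0.57808321, 0.82928603, 0.18055534]), 'torque': array([ 0.03095566, -0.04110016, -0.04855919]), 'width': 1.003312551558965}
```

View pics/top0.png

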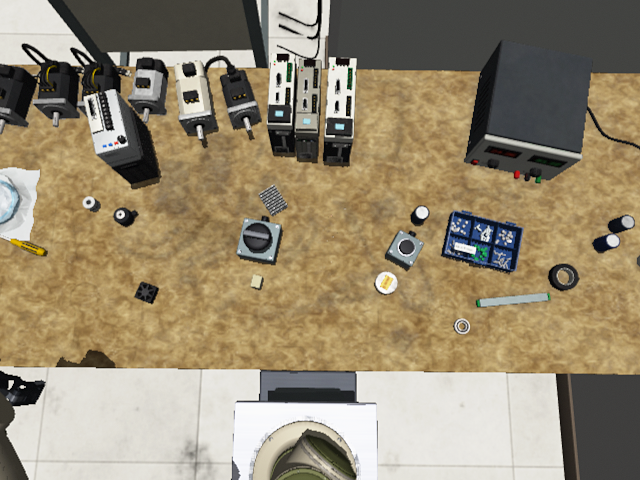

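View pics/side0.png

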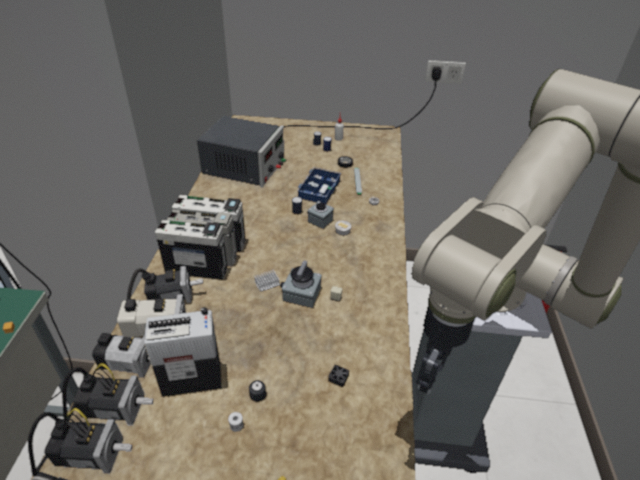

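The top view shows the stop box at about (260,239), with its ridge nearly horizontal in the image, and the reset box at about (405,248). The loose parts lie clear of both tops. Next I'll fit the poses from depth.

Run:
```python
from h import *
w=np.load("top0.npy"); im=cv2.imread("pics/top0.png")
def reg(u0,u1,v0,v1,lo,hi):
    p=w[v0:v1,u0:u1].reshape(-1,3); return p[(p[:,2]>lo)&(p[:,2]<hi)]
def rep(n,p):
    r=cv2.minAreaRect((p[:,:2]*1000).astype(np.float32)); print(n,len(p),"mean",p.mean(0).round(4),"rect",np.round(r[0],1),np.round(r[1],1),round(r[2],1))
print("table",np.nanmedian(w[300:350,180:240,2]))
rep("box",reg(225,295,205,275,.03,.058)); rep("head",reg(225,295,205,275,.07,.09)); rep("ridge",reg(225,295,205,275,.094,.12))
rep("rbox",reg(380,430,225,275,.04,.056)); rep("rtop",reg(380,430,225,275,.059,.08))
s=np.load("side0.npy").reshape(-1,3)
c=reg(225,295,205,275,.094,.12).mean(0)
def near(c,r,lo,hi): return s[(np.hypot(*(s[:,:2]-c[:2]).T)<r)&(s[:,2]>lo)&(s[:,2]<hi)]
rep("s ridge",near(c,.04,.094,.12)); rep("s head",near(c,.04,.07,.09))
c=reg(380,430,225,275,.059,.08).mean(0); rep("s rtop",near(c,.03,.059,.08))
a=cv2.resize(im[195:285,215:305],(400,400),interpolation=cv2.INTER_CUBIC);b=cv2.resize(im[205:295,360:450],(400,400),interpolation=cv2.INTER_CUBIC)
cv2.imwrite("pics/crop.png",np.hstack([a,b]))
```

```text
table -0.000303323520437344
box 866 mean [0.5047 0.1093 0.0487] rect [498.7 116.1] [ 88.5 134.3] 79.7
head 472 mean [0.5104 0.1123 0.0821] rect [513.  113.5] [62.4 62.6] 2.9
ridge 158 mean [0.5119 0.1134 0.1009] rect [512.3 113.2] [56.9 13.4] 78.8
rbox 577 mean [ 0.4948 -0.2209  0.0507] rect [ 496.6 -222.9] [64.1 64.4] 60.8
rtop 179 mean [ 0.4964 -0.2227  0.0645] rect [ 496.6 -223.1] [32.6 32.6] 68.1
s ridge 79 mean [0.5106 0.1185 0.0994] rect [511.1 117.2] [61.7 12.7] 79.6
s head 260 mean [0.5095 0.1224 0.0803] rect [510.9 117.3] [60.9 61.4] 38.4
s rtop 55 mean [ 0.4937 -0.2199  0.0624] rect [ 493.9 -218.2] [34.9 34.3] 19.8
```

View pics/crop.png

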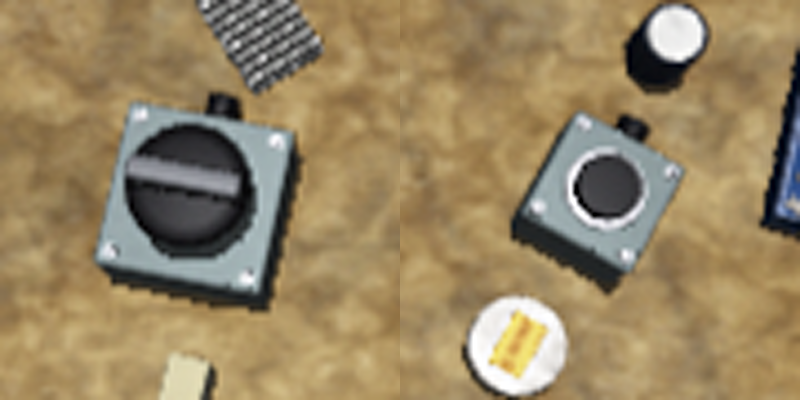

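Button axis is about (0.512, 0.115) with the ridge at about 79° (box yaw about −11°). The reset button is about (0.496, −0.221). I'll move over the stop button with the fingers shut.

step_arm([
  [[-3,-1.7,0],[0,0,0],0],
  [[-3,-1.7,0],[0,0,0],0],
  [[-3,-1.7,0],[0,0,0],0],
  [[-3,-1.7,0],[0,0,0],0],
  [[-3,-1.7,0],[0,0,0],0],
  [[-3,-1.7,0],[0,0,0],0],
  [[-3,-1.7,0],[0,0,0],0],
  [[-3,-1.7,0],[0,0,0],0],
  [[-3,-1.7,0],[0,0,0],0],
  [[-3,-1.7,0],[0,0,0],0],
  [[-3,-1.7,0],[0,0,0],0],
  [[-3,-1.7,0],[0,0,0],0],
  [[-3,-1.7,0],[0,0,0],0],
  [[-3,-1.7,0],[0,0,0],0],
  [[0,0,0],[0,0,-0.115],0],
  [[0,0,0],[0,0,-0.115],0],
  [[0,0,0],[0,0,0],0],
  [[0,0,0],[0,0,0],0],
])

```text
time_s: 1.6
eef_pos: [0.5215, 0.0928, 0.2237]
eef_rot: [0.091, 0.996, -0.003, -0.006]
wrist_force: [0.0, 1.3, 0.2]
width: -0.002
```

```bash
cat >> h.py <<'E'
def togo(t,yaw_y=79):
    s=read_state(); r=R.from_quat(s["eef_rot"]); M=r.as_matrix()
    a=np.radians(yaw_y); y=np.array([np.cos(a),np.sin(a),0]); z=np.array([0,0,-1.]); T=np.stack([np.cross(y,z),y,z],1)
    print("t",round(s["time_s"],2),"pos",s["eef_pos"].round(4),"yaw_y",np.degrees(np.arctan2(M[1,1],M[0,1])).round(1),"F",s["wrist_force"].round(2),"w",round(s["width"],2))
    print("togo cm",((np.array(t)-s["eef_pos"])@M*100).round(2),"rot",(r.inv()*R.from_matrix(T)).as_rotvec().round(3)); print(M.round(3))
E
python3 -c "
from h import *
togo([.512,.115,.11])"
```

```text
t 1.6 pos [0.5215 0.0928 0.2237] yaw_y 79.6 F [0.03 1.35 0.17] w -0.0
togo cm [ 1.2   2.09 11.37] rot [-0.006 -0.011  0.01 ]
[[-0.983  0.181 -0.012]
 [ 0.181  0.983 -0.004]
 [ 0.011 -0.006 -1.   ]]
```

step_arm([
  [[0.6,1.05,2.2],[-0.006,-0.011,0],0],
  [[0.6,1.05,2.2],[0,0,0],0],
  [[0,0,2.2],[0,0,0],0],
  [[0,0,2.2],[0,0,0],0],
  [[0,0,1.5],[0,0,0],0],
  [[0,0,0],[0,0,0],0],
  [[0,0,0],[0,0,0],0],
])

```text
time_s: 2.18
eef_pos: [0.5115, 0.1196, 0.118]
eef_rot: [0.1, 0.995, 0.0, 0.001]
wrist_force: [-0.4, -0.1, -0.4]
width: -0.002
```

```bash
python3 -c "
from h import *
togo([.512,.115,.105])
im,w=cloud('top'); im2,w2=cloud('side')
a=cv2.resize(im[180:290,200:320],(400,366)); b=cv2.resize(im2[200:320,250:370],(400,366))
cv2.imwrite('pics/near.png',np.hstack([a,b])[...,::-1])"
```

```text
t 2.18 pos [0.5115 0.1196 0.118 ] yaw_y 78.5 F [-0.45 -0.14 -0.36] w -0.0
togo cm [-0.14 -0.45  1.3 ] rot [ 0.001  0.002 -0.009]
[[-0.98   0.199  0.002]
 [ 0.199  0.98   0.   ]
 [-0.002  0.001 -1.   ]]
```

View pics/near.png

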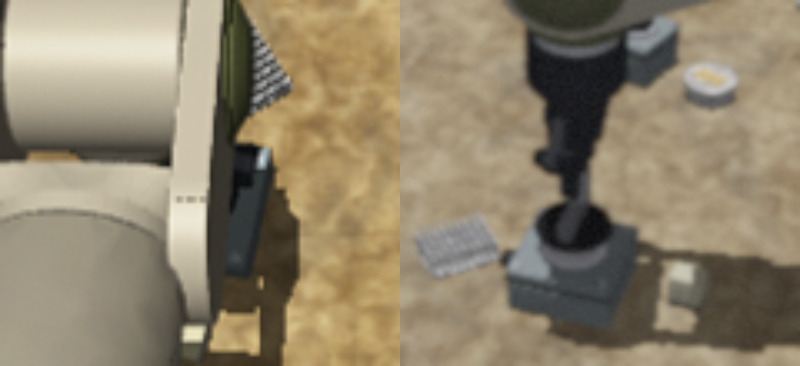

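The side view shows the shut fingertips just above the ridge, at about (570,190) in the crop. I'll centre them and press gently.

step_arm([
  [[-0.14,-0.45,0.5],[0,0,0],0],
  [[0,0,0.5],[0,0,0],0],
  [[0,0,0.3],[0,0,0],0],
  [[0,0,0.3],[0,0,0],0],
  [[0,0,0.3],[0,0,0],0],
])

```text
time_s: 2.7
eef_pos: [0.5144, 0.1141, 0.1018]
eef_rot: [0.101, 0.995, 0.001, 0.006]
wrist_force: [-0.2, -0.5, 1.7]
width: 0.0
```

```bash
python3 -c "
from h import *
togo([.512,.115,.091])"
```

```text
t 2.7 pos [0.5144 0.1141 0.1018] yaw_y 78.4 F [-0.23 -0.5   1.67] w 0.0
togo cm [0.27 0.03 1.08] rot [ 0.002  0.011 -0.01 ]
[[-0.98   0.201  0.012]
 [ 0.201  0.98   0.   ]
 [-0.011  0.002 -1.   ]]
```

step_arm([
  [[0,0,0.3],[0,0,0],0],
  [[0,0,0.3],[0,0,0],0],
  [[0,0,0.3],[0,0,0],0],
  [[0,0,0.3],[0,0,0],0],
  [[0,0,0.3],[0,0,0],0],
])

```text
time_s: 3.12
eef_pos: [0.5181, 0.1143, 0.0913]
eef_rot: [0.101, 0.995, 0.001, 0.012]
wrist_force: [-6.9, 1.2, 40.2]
width: 0.002
```

It's at the bottom (40 N, so I'll use smaller steps from here). Backing off and checking the latch.

step_arm([
  [[0,0,-0.4],[0,0,0],0],
  [[0,0,-1.0],[0,0,0],0],
  [[0,0,-1.0],[0,0,0],0],
  [[0,0,-0.5],[0,0,0],0],
  [[0,0,0],[0,0,0],0],
])

```text
time_s: 3.53
eef_pos: [0.518, 0.1144, 0.1229]
eef_rot: [0.101, 0.995, 0.001, 0.013]
wrist_force: [-0.3, 0.2, 0.0]
width: 0.001
```

```bash
python3 -c "
from h import *
a=np.radians(79);d=np.array([np.cos(a),np.sin(a)]);n=np.array([-d[1],d[0]])
p=np.array([.512,.115])+.032*d+.025*n
print(p); togo([*p,.13])
im,w=cloud('side'); s=w.reshape(-1,3)
m=(np.hypot(s[:,0]-.512,s[:,1]-.116)<.035)&(s[:,2]>.06)&(s[:,2]<.108)
print(np.histogram(s[m,2],np.arange(.06,.11,.004)))
cv2.imwrite('pics/l1.png',cv2.resize(im[200:320,250:370],(480,480))[...,::-1])"
```

```text
[0.49356521 0.15118229]
t 3.53 pos [0.518  0.1144 0.1229] yaw_y 78.4 F [-0.25  0.18  0.03] w 0.0
togo cm [ 3.11  3.11 -0.78] rot [ 0.005  0.026 -0.01 ]
[[-0.979  0.201  0.026]
 [ 0.201  0.98   0.   ]
 [-0.026  0.005 -1.   ]]
(array([  1,  22,  79, 125,  29,  10,  15,  41,  28,   0,   0,   0]), array([0.06 , 0.064, 0.068, 0.072, 0.076, 0.08 , 0.084, 0.088, 0.092,
       0.096, 0.1  , 0.104, 0.108]))
```

View pics/l1.png

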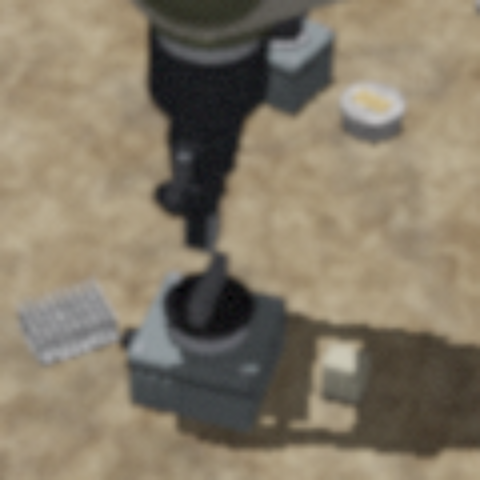

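It's locked: the ridge top is now at about 0.094 m. Next I'll go beside the ridge's +y end, on the near (−x) side.

step_arm([
  [[1.05,1.05,-0.3],[0.005,0.026,0],0],
  [[1.05,1.05,0],[0,0,0],0],
  [[1.05,1.05,0],[0,0,0],0],
  [[0,0,1],[0,0,0],0],
  [[0,0,0],[0,0,0],0],
  [[0,0,0],[0,0,0],0],
])

```text
time_s: 4.08
eef_pos: [0.4898, 0.1544, 0.112]
eef_rot: [0.101, 0.995, -0.0, -0.002]
wrist_force: [0.5, 0.2, 0.0]
width: 0.001
```

```bash
python3 -c "
from h import *
togo([.4936,.1512,.0865])"
```

```text
t 4.08 pos [0.4898 0.1544 0.112 ] yaw_y 78.4 F [0.51 0.19 0.04] w 0.0
togo cm [-0.45 -0.24  2.54] rot [-0.001 -0.005 -0.01 ]
[[-0.98   0.201 -0.005]
 [ 0.201  0.98   0.   ]
 [ 0.005 -0.001 -1.   ]]
```

step_arm([
  [[0,-0.3,0.8],[0,0,0],0],
  [[0,0,0.8],[0,0,0],0],
  [[0,0,0.6],[0,0,0],0],
  [[0,0,0.2],[0,0,0],0],
  [[0,0,0],[0,0,0],0],
])

```text
time_s: 4.5
eef_pos: [0.4888, 0.1508, 0.0851]
eef_rot: [0.101, 0.995, -0.0, -0.003]
wrist_force: [0.2, 0.3, -0.2]
width: 0.002
```

```bash
python3 -c "
from h import *
togo([.4936,.1512,.0865])"
```

```text
t 4.5 pos [0.4888 0.1508 0.0851] yaw_y 78.4 F [ 0.2   0.29 -0.19] w 0.0
togo cm [-0.46  0.14 -0.14] rot [-0.001 -0.005 -0.011]
[[-0.979  0.202 -0.005]
 [ 0.202  0.979  0.   ]
 [ 0.005 -0.001 -1.   ]]
```

step_arm([
  [[-0.4,0,-0.1],[0,0,0],0],
  [[-0.4,0,0],[0,0,0],0],
  [[-0.3,0,0],[0,0,0],0],
  [[-0.3,0,0],[0,0,0],0],
])

```text
time_s: 4.83
eef_pos: [0.5039, 0.1475, 0.0863]
eef_rot: [0.102, 0.995, -0.0, -0.003]
wrist_force: [-2.2, 0.5, 0.5]
width: -0.002
```

```bash
python3 -c "
from h import *
togo([.512,.115,.0865])"
```

```text
t 4.83 pos [0.5039 0.1475 0.0863] yaw_y 78.3 F [-2.23  0.49  0.5 ] w -0.0
togo cm [-1.45 -3.02 -0.02] rot [-0.001 -0.005 -0.011]
[[-0.979  0.202 -0.005]
 [ 0.202  0.979  0.   ]
 [ 0.005 -0.001 -1.   ]]
```

Contact with 2.2 N. Continuing the twist along the arc.

step_arm([
  [[-0.3,0,0],[0,0,0],0],
  [[-0.3,0,0],[0,0,0],0],
  [[-0.3,0,0],[0,0,0],0],
  [[-0.2,0,0],[0,0,0],0],
])

```text
time_s: 5.17
eef_pos: [0.5154, 0.1455, 0.0864]
eef_rot: [0.102, 0.995, 0.0, -0.003]
wrist_force: [-1.5, 0.9, 0.9]
width: -0.005
```

```bash
python3 -c "
from h import *
togo([.512,.115,.0865])
im,w=cloud('side'); s=w.reshape(-1,3)
m=(np.hypot(s[:,0]-.512,s[:,1]-.116)<.035)&(s[:,2]>.06)&(s[:,2]<.108)
print(np.histogram(s[m,2],np.arange(.06,.11,.004)))
cv2.imwrite('pics/l2.png',cv2.resize(im[200:320,250:370],(480,480))[...,::-1])"
```

```text
t 5.17 pos [0.5154 0.1455 0.0864] yaw_y 78.3 F [-1.54  0.85  0.94] w -0.01
togo cm [-0.29 -3.06 -0.01] rot [-0.    -0.007 -0.012]
[[-0.979  0.202 -0.007]
 [ 0.202  0.979  0.001]
 [ 0.007 -0.    -1.   ]]
(array([ 3, 15, 67, 63, 17,  7,  8, 13, 17,  0,  3,  0]), array([0.06 , 0.064, 0.068, 0.072, 0.076, 0.08 , 0.084, 0.088, 0.092,
       0.096, 0.1  , 0.104, 0.108]))
```

View pics/l2.png

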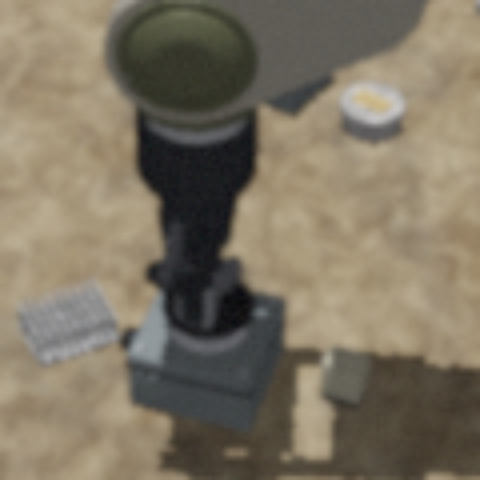

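The head is turning but still down. I'll keep pushing.

step_arm([
  [[-0.3,0,0],[0,0,0],0],
  [[-0.3,0,0],[0,0,0],0],
])

```text
time_s: 5.38
eef_pos: [0.5216, 0.1441, 0.0864]
eef_rot: [0.102, 0.995, 0.0, -0.004]
wrist_force: [-1.8, 0.5, -0.4]
width: -0.002
```

```bash
cat > hist.py <<'E'
from h import *
togo([.512,.115,.0865])
im,w=cloud('side'); s=w.reshape(-1,3)
m=(np.hypot(s[:,0]-.512,s[:,1]-.116)<.035)&(s[:,2]>.06)&(s[:,2]<.108)
print(np.histogram(s[m,2],np.arange(.06,.11,.004))[0])
E
python3 hist.py
```

```text
t 5.38 pos [0.5216 0.1441 0.0864] yaw_y 78.3 F [-1.78  0.51 -0.35] w -0.0
togo cm [ 0.35 -3.04 -0.01] rot [-0.001 -0.007 -0.011]
[[-0.979  0.202 -0.007]
 [ 0.202  0.979  0.001]
 [ 0.007 -0.001 -1.   ]]
[ 0  0  1 16 50 67 12 16 14 32 14  1]
```

The latch released: the ridge is back at about 0.102 m. I'll back away gently so the ridge turns back, then lift.

step_arm([
  [[0.5,0,0],[0,0,0],0],
  [[0.8,0,0],[0,0,0],0],
  [[1.0,0,0],[0,0,0],0],
  [[1.0,0,0],[0,0,0],0],
  [[0,0,-2],[0,0,0],0],
  [[0,0,-2],[0,0,0],0],
  [[0,-3,-2],[0,0,0],0],
  [[0,-4,0],[0,0,0],0],
  [[0,-4,0],[0,0,0],0],
  [[0,-4,0],[0,0,0],0],
  [[0,-4,0],[0,0,0],0],
  [[0,-4,0],[0,0,0],0],
  [[0,-4,0],[0,0,0],0],
  [[0,0,0],[0,0,0],0],
  [[0,0,0],[0,0,0],0],
])

```text
time_s: 6.68
eef_pos: [0.4226, -0.1207, 0.1508]
eef_rot: [0.098, 0.995, -0.003, 0.001]
wrist_force: [0.9, 0.4, -0.1]
width: 0.002
```

Run:
```python
from h import *
togo([.4955,-.2215,.085])
for n in("top","side"):
    im,w=cloud(n); s=w.reshape(-1,3)
    m=(np.hypot(s[:,0]-.512,s[:,1]-.116)<.036)&(s[:,2]>.096)&(s[:,2]<.108)
    if m.sum()>5: r=cv2.minAreaRect((s[m][:,:2]*1000).astype(np.float32)); print(n,m.sum(),np.median(s[m,2]),r)
```

```text
t 6.68 pos [ 0.4226 -0.1207  0.1508] yaw_y 78.7 F [ 0.93  0.4  -0.12] w 0.0
togo cm [-9.12 -8.42  6.63] rot [-0.005  0.002 -0.005]
[[-0.981  0.196  0.001]
 [ 0.196  0.981 -0.005]
 [-0.002 -0.005 -1.   ]]
top 155 0.10131713425108095 ((512.4596557617188, 113.61204528808594), (58.08879852294922, 13.224621772766113), 79.83799743652344)
side 71 0.09967195169475236 ((510.48968505859375, 114.5792236328125), (59.09437942504883, 11.922985076904297), 79.4156723022461)
```

The mushroom is out (0.101 m) and its ridge is back at 79°. On to the reset button.

step_arm([
  [[-2.3,-2.1,0],[-0.005,0.002,0],0],
  [[-2.3,-2.1,0],[0,0,0],0],
  [[-2.3,-2.1,1],[0,0,0],0],
  [[-2.2,-2.1,1],[0,0,0],0],
  [[0,0,2],[0,0,0],0],
  [[0,0,1],[0,0,0],0],
  [[0,0,0],[0,0,0],0],
  [[0,0,0],[0,0,0],0],
])

```text
time_s: 7.45
eef_pos: [0.5026, -0.2092, 0.0989]
eef_rot: [0.087, 0.996, 0.0, 0.0]
wrist_force: [-0.3, -0.5, 0.6]
width: -0.001
```

```bash
python3 -c "
from h import *
togo([.4955,-.2215,.0655])"
```

```text
t 7.45 pos [ 0.5026 -0.2092  0.0989] yaw_y 80.0 F [-0.27 -0.5   0.65] w -0.0
togo cm [ 0.49 -1.34  3.33] rot [0.001 0.001 0.018]
[[-0.985  0.173  0.001]
 [ 0.173  0.985  0.001]
 [-0.001  0.001 -1.   ]]
```

step_arm([
  [[0.25,-0.7,1],[0,0,0],0],
  [[0.25,-0.65,0.8],[0,0,0],0],
  [[0,0,0.6],[0,0,0],0],
  [[0,0,0.3],[0,0,0],0],
  [[0,0,0],[0,0,0],0],
])

```text
time_s: 7.87
eef_pos: [0.4967, -0.2178, 0.0735]
eef_rot: [0.084, 0.996, -0.0, 0.002]
wrist_force: [-0.6, -0.4, 0.5]
width: -0.001
```

```bash
python3 -c "
from h import *
togo([.4955,-.2215,.0655])"
```

```text
t 7.87 pos [ 0.4967 -0.2178  0.0735] yaw_y 80.4 F [-0.6  -0.35  0.53] w -0.0
togo cm [ 0.06 -0.39  0.8 ] rot [-0.     0.004  0.024]
[[-0.986  0.167  0.004]
 [ 0.167  0.986 -0.001]
 [-0.004 -0.    -1.   ]]
```

step_arm([
  [[0.05,-0.4,0.4],[0,0,0],0],
  [[0,0,0.4],[0,0,0],0],
  [[0,0,0.2],[0,0,0],0],
  [[0,0,0.2],[0,0,0],0],
  [[0,0,0.2],[0,0,0],0],
])

```text
time_s: 8.28
eef_pos: [0.4962, -0.2216, 0.0602]
eef_rot: [0.084, 0.997, -0.001, 0.003]
wrist_force: [-1.5, 1.2, 4.4]
width: -0.002
```

step_arm([
  [[0,0,0.15],[0,0,0],0],
  [[0,0,0.1],[0,0,0],0],
])

```text
time_s: 8.45
eef_pos: [0.4964, -0.2217, 0.0588]
eef_rot: [0.083, 0.997, -0.001, 0.004]
wrist_force: [-5.5, 3.7, 19.7]
width: 0.002
```

It has bottomed out (0.0588 m, 20 N). Now retracting.

step_arm([
  [[0,0,-0.5],[0,0,0],0],
  [[0,0,-1],[0,0,0],0],
  [[0,0,-2],[0,0,0],0],
  [[0,0,-3],[0,0,0],0],
  [[0,0,-3],[0,0,0],0],
  [[3,0,0],[0,0,0],0],
  [[4,0,0],[0,0,0],0],
  [[4,0,0],[0,0,0],0],
  [[4,0,0],[0,0,0],0],
  [[0,0,0],[0,0,0],0],
  [[0,0,0],[0,0,0],0],
])

```text
time_s: 9.37
eef_pos: [0.3434, -0.1953, 0.1598]
eef_rot: [0.083, 0.997, -0.004, 0.006]
wrist_force: [-0.1, -0.0, 1.2]
width: -0.0
```

Run:
```python
from h import *
togo([.4,-.2,.15])
for n in("top","side"):
    im,w=cloud(n); s=w.reshape(-1,3); cv2.imwrite(f"pics/{n}9.png",im[...,::-1])
    for c,r,lo,hi in(((.512,.116),.036,.096,.108),((.4955,-.2215),.013,.045,.08)):
        m=(np.hypot(s[:,0]-c[0],s[:,1]-c[1])<r)&(s[:,2]>lo)&(s[:,2]<hi)
        if m.sum()>5: print(n,c,m.sum(),np.median(s[m,2]),cv2.minAreaRect((s[m][:,:2]*1000).astype(np.float32)))
```

```text
t 9.37 pos [ 0.3434 -0.1953  0.1598] yaw_y 80.5 F [-0.12 -0.05  1.2 ] w -0.0
togo cm [-5.65  0.48  1.05] rot [-0.006  0.013  0.026]
[[-0.986  0.165  0.012]
 [ 0.165  0.986 -0.008]
 [-0.013 -0.006 -1.   ]]
top (0.512, 0.116) 151 0.10093377148373868 ((512.1425170898438, 113.71878814697266), (57.33689880371094, 13.604044914245605), 79.04308319091797)
top (0.4955, -0.2215) 102 0.0645841512466889 ((495.5321350097656, -221.36126708984375), (24.96190071105957, 23.51708984375), 8.753585815429688)
side (0.512, 0.116) 70 0.09966309289263768 ((510.31927490234375, 116.35977935791016), (56.83404541015625, 12.345340728759766), 78.5511245727539)
side (0.4955, -0.2215) 30 0.06283842056227484 ((496.3743591308594, -220.987548828125), (21.40007781982422, 22.986703872680664), 48.00577163696289)
```

View pics/top9.png

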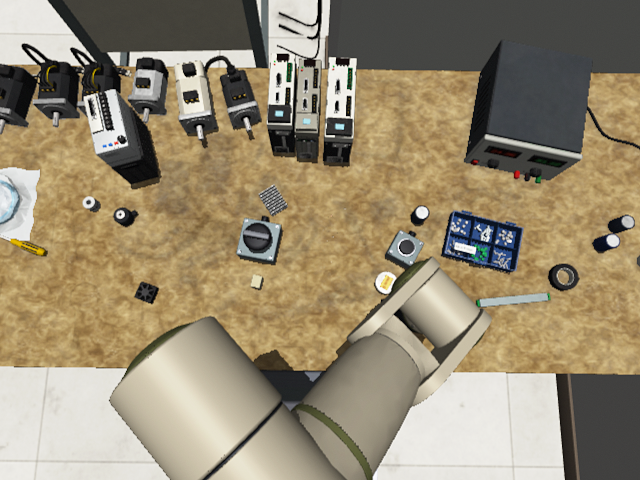

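Both buttons are out: the ridge at (260,236) is back at rest and the reset button at (406,247) is up. The heatsink, relay, tin, capacitor and fan are where they were. The arm hides the bearing, but it is only 11 mm high and the tool never came near it. Handing in.

```bash
python3 -c "
from cell import *
print(sign_off())"
```

```text
the job is handed in; nothing more can be done
None
```

The job was done in the order asked and handed in at about 9.5 s. With the fingers shut, I did three things:
- **Lock:** I pushed the mushroom to the bottom. After I let go, the ridge top sat at about 94 mm, so it had locked.
- **Twist:** I pushed the ridge's +y end sideways, clockwise, with about 2 N until the head popped back up.
- **Reset:** I pressed the reset button fully in and released it. The fingertip reached 58.8 mm, which is the full 6 mm stroke.

**Last checks:** The ridge top measured about 101 mm from the top camera and 100 mm from the side camera, and it was back at its rest angle of about 79°. The reset top measured about 64.6 mm and 63 mm. The side camera's readings are 1–2 mm low, as they were at the start, so both buttons are out. The robot was touching nothing.

**What went less well:**
- The mushroom push peaked at about 40 N on the wrist when it bottomed out, and the reset push at about 20 N. Both were harder than needed, though the force was at the fingertips and well under the 120 N wrist limit.
- The arm hid the bearing in the last picture, so I did not check it there. The tool stayed well above it throughout. The other loose parts had not visibly moved.

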